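# Meter grinding balls from a pouring cup into the glaze jar

### The arm

A 6-joint arm with a two-finger parallel gripper is mounted at the origin on the work surface. World frame = base frame: x ahead of the robot, y to its left, z up, the work surface at z = 0. Lengths are in m, angles in rad, forces in N, time in s.
With the tool pointing down it reaches from about 0.35 to 0.85 m from the base axis. Payload 8.1 kg.
Tool frame: the origin (TCP) lies where the fingers leave the gripper's body, on its centre line; the fingertips stand 73 mm ahead of it and the grasp point (between the pads) lies 54 mm ahead of it; z points along the fingers, y is the direction in which the jaws open and shut (so a half turn about z gives the same grasp; the last joint's range is limited). The gripper opens to 85 mm and grips with 20 to 120 N. Pads are 22 mm wide; open, the fingers measure 114 mm over their backs; the gripper's body (76 mm by 85 mm) begins 54 mm behind the grasp point. The pads swing forward as they close: fully open they stand 13 mm farther back than shut.
Start: joints at [1.077, 0.13, 1.488, -0, 1.523, -0.085], TCP at [0.238, 0.551, 0.304] pointing down, gripper open.
Joint ranges: [-2.96, 2.96], [-0.89, 2.26], [0.02, 2.5], [-1.34, 4.48], [0, 2.73], [-2.66, 2.66]. Speed limits (rad/s): [2.39, 2.39, 2.79, 3.14, 3.14, 3.14].

### API

Orientations are given as [roll, pitch, yaw] about the fixed x, y, z axes, in that order (R = Rz(yaw) Ry(pitch) Rx(roll)).
In Python, from rig import bot, optics gives the robot as it stands. The module is installed in compiled form; this text tells all that it offers.
- The arm moves only by the tool servo_tool, never from a script. Its arguments are lists of equal length, an entry for each row: "travel": the shift along the tool's x, y, z normalised to -1 to 1, where 1 is 0.15 m, a list of three; "twist": the turn about the tool's z normalised to -1 to 1, where 1 is pi/2 rad. In form: {"travel": [[dx, dy, dz], ...], "twist": [twist, ...]}. A call has exactly 5 rows; each row is the pose to reach, as a shift and turn from the pose commanded when the call began, along the tool's axes at that moment; what a row does not reach only later rows make up. A row lasts 1/10 s, in which the tool goes at most 50 mm and 8.59 degrees, less where a joint would pass 70% of its speed; a pose out of reach is approached as far as the arm can. A call with a number of a shift or a turn outside -1 to 1 is refused whole. A call with a gripper value outside its range is refused whole. "claw" is the closure, from 0 (fully open) to 1 (shut), set as the call begins (left out, the last holds). The fingers move at their own pace and stop on an object; the grip force is fixed at half the most. Time passes only in rows, so rows that repeat a pose let the fingers close, or fill a call up. It gives the time, the measured TCP pose, the force and the opening at its end, in the units of the state.
- bot.state(): the state, without advancing time (a new reading comes with each control period).
- optics.grab_frame(name): name is "scene" or "side" or "wrist"; returns a dict with "pixels" (420x560x3 uint8, blue, green, red), "camera_matrix" (3x3 intrinsics, pixels), "rvec" (rotation vector, rad) and "tvec" (3), from world to camera coordinates, as OpenCV has them. Camera axes: x right, y down, z forward; pixel columns grow to the right and rows downward; lengths in m; the calibration is good to about 2 mm. A picture is of the moment at which its call begins. There is no depth.
- bot.sign_off(): hands the job in, once; it reports no verdict.
The state is a dict: "time": time; "joint_pos": joint angles; "qvel": joint speeds; "joint_torque": joint torques, N m; "ee_pos": TCP position; "ee_rot": TCP orientation; "wrist_force": force on the tool from outside, world axes, zero at the start; "wrist_torque": the same for the moment, N m; "width": finger opening in m.
Only numpy, scipy, OpenCV 4.12 (cv2) and the standard library are available. Lean on these libraries where they do the work, as an engineer would, in place of code of your own. Each camera call takes 0.05 s, during which the arm holds its last target. There are 200 camera calls.

### The job

First turn the clear cover, by the wooden bar on top and by the shorter way, until its cut-out lies over the square jar. Then pick up the boxy clay pouring cup, tip it over that jar until its balls start to roll off the lip, and hold it steady at that angle so that two to four of its seven white balls drop into the jar. Finally stand the cup upright, with all its other balls still inside, on the middle of the round plaster disc, let go, and leave the other things on the table where they are.

Things in the scene. Friction and masses are not known exactly. Their poses are not given: they have to be found in the camera images.
- cover (a joint): turn of the clear cover about its vertical axis, rad, growing anticlockwise from above; turns endlessly, stays where left, needs about 0.05 N m. 0 = cut-out along the stand's +x, where no jar stands (starts within 0.2 of it). The square jar stands 1.3 rad to one side (at +1.3 or -1.3), a round jar at the other, a second round jar opposite the zero
- cover_grip (a point): centre of the wooden grip bar on the cover's axis, 122 mm above the table; bar 52 mm long (this frame's x), 14 mm thick (y), from 103 to 135 mm above the table. The cut-out lies along this frame's +x. The cover is a clear disc with steel edging, 210 mm across, its top 104 mm above the table, over a wooden base disc 250 mm across and 12 mm thick
- cutout (a point): middle of the cover's cut-out (a 72-degree sector open at the disc's edge, 30 to 105 mm from the axis), 75 mm from the axis, at the disc's height
- jar_mouth (a point): centre of the square jar's open top, 92 mm above the table; clay-coloured, 76 mm square outside, 68 mm inside, walls 4 mm, 80 mm high, fixed on the stand, its middle 75 mm from the cover's axis. The other two jars are round, 76 mm across
- cup_mid (a point): centre of the loose clay-coloured pouring cup, 28 mm above its underside, over the middle of its 55 x 55 mm base; z up, -x towards the pouring lip. 56 mm high, flat upright sides 55 mm apart (along y) to grip; 0.15 to 0.31 kg empty. Inside: a well 47 x 47 mm, floor 5 mm thick, front wall 25 mm high from the underside, then a sloping spout (64 degrees from vertical) out to the lip
- cup_lip (a point): middle of the edge of the cup's pouring lip: 54 mm from the cup's middle along its -x, 40 mm above its underside, spout 47 mm wide inside. Four balls lie in the well, three above them. With the lip tipped down, the upper three roll out at a tilt of about 35 to 45 degrees, depending on friction; the lower four stay in at any tilt below about 80 degrees
- ball0: centre of one of the seven equal white ceramic balls in the cup, 22 mm across, 22 g
- ball1: centre of one of the seven equal white ceramic balls in the cup, 22 mm across, 22 g
- ball2: centre of one of the seven equal white ceramic balls in the cup, 22 mm across, 22 g
- ball3: centre of one of the seven equal white ceramic balls in the cup, 22 mm across, 22 g
- ball4: centre of one of the seven equal white ceramic balls in the cup, 22 mm across, 22 g
- ball5: centre of one of the seven equal white ceramic balls in the cup, 22 mm across, 22 g
- ball6: centre of one of the seven equal white ceramic balls in the cup, 22 mm across, 22 g
- bat_top (a point): centre of the top of the round white plaster disc, 150 mm across, its top 12 mm above the table, fixed
- clay_lump: pale clay cylinder, 60 mm across, 50 mm high; bystander; origin under its middle
- brush: brush lying flat; bystander; origin under its middle
- bottle: amber bottle, 56 mm across, 120 mm high; bystander; origin under its middle
- cork_block: cork block 50 x 35 x 30 mm; bystander; origin under its middle
- bowl: white bowl, 110 mm across, 50 mm high; bystander; origin under its middle
- mug: clay mug with a handle, 76 mm across, 85 mm high; bystander; origin under its middle
Not all that is in view belongs to the job. Of the things shaped like the part that bears bat_top, the white one is meant.

How it is judged:
By the outcome, as a careful person would: the job done as asked, in the order asked, and still so for the second after the job is handed in, with the robot touching nothing.
It also fails if it takes over 72 s, if anything falls off the work surface, if the arm or the gripper's body presses on something with over 40 N, if the wrist force passes 120 N, or if a joint passes its speed limit or range.

## Working session

There is one attempt and no reset: what is moved stays moved. The work goes in short steps, Python scripts to look and compute and a tool call to move; the robot and the scene stay as the last step left them, time stands still between calls to the robot, and variables do not carry over. Pictures are saved under pics/ and viewed, about 8 in all and at most 12, crops included, and the job is handed in when it is done.

Besides the shell and the picture viewer there is one more tool, called after "Request:" by a JSON object that holds its "name" and its "arguments", one argument or row to a line. servo_tool: Moves the arm, as the interface text tells. Its arguments: {"type":"object","properties":{"travel":{"type":"array"},"twist":{"type":"array"},"claw":{"type":"number"}},"required":["travel","twist"]}

```bash
mkdir -p pics; cat > h.py <<'E'
import numpy as np, cv2
from rig import bot, optics
from scipy.spatial.transform import Rotation as Ro
def grab(n,fn=None):
    f=optics.grab_frame(n)
    if fn: cv2.imwrite('pics/'+fn,f['pixels'])
    return f
def ray(f,uv):
    R=cv2.Rodrigues(np.array(f['rvec'],float))[0];t=np.array(f['tvec'],float).ravel()
    d=R.T@np.linalg.inv(f['camera_matrix'])@np.array([uv[0],uv[1],1.]);return -R.T@t,d
def plane(f,uv,z):
    o,d=ray(f,uv);return o+d*(z-o[2])/d[2]
def proj(f,P):
    return cv2.projectPoints(np.array(P,float).reshape(-1,3),np.array(f['rvec'],float),np.array(f['tvec'],float),np.array(f['camera_matrix'],float),None)[0].reshape(-1,2)
E
python3 - <<'E'
from h import *
import pickle
fs={n:grab(n) for n in('scene','side','wrist')}
pickle.dump(fs,open('f0.pkl','wb'))
for n in fs: cv2.imwrite(f'pics/{n}0.png',fs[n]['pixels']); print(n,ray(fs[n],(280,210)))
print(bot.state())
E
```

```text
scene (array([1.30485964, 0.39508813, 0.95890563]), array([-0.64026813, -0.24621185, -0.72799095]))
side (array([-0.04830359, -0.84029485,  0.74643291]), array([ 0.4588849 ,  0.72054641, -0.5199243 ]))
wrist (array([0.1737657 , 0.57836049, 0.37245148]), array([ 0.24952733, -0.11068123, -0.96202749]))
{'time': 0.15, 'joint_pos': array([ 1.07662925e+00,  1.31008904e-01,  1.48904376e+00, -1.94553012e-05,
        1.52299008e+00, -8.54077633e-02]), 'qvel': array([ 0.00022381, -0.00267709, -0.00317525, -0.00076261, -0.00082131,
        0.0013614 ]), 'joint_torque': array([ 1.51459331e-03, -5.70066547e+01, -5.01156843e+01, -1.62189536e-05,
        9.83596343e-03,  4.10372024e-06]), 'ee_pos': array([0.23831867, 0.55028951, 0.30306462]), 'ee_rot': array([-3.14014619e+00, -1.04337521e-04,  2.73283420e+00]), 'wrist_force': array([-0.65074422,  0.43695601,  0.11065394]), 'wrist_torque': array([-0.02832201, -0.0228919 , -0.00216961]), 'width': 0.08542052339120411}
```

View pics/scene0.png

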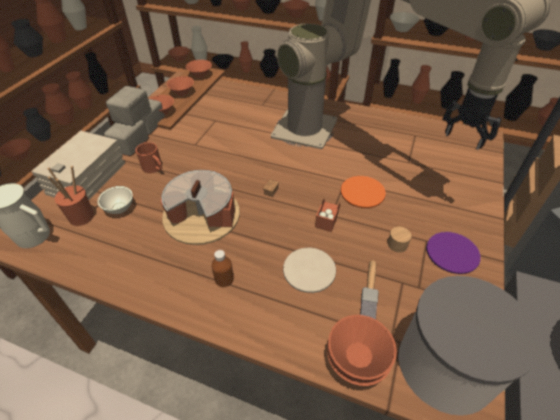

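View pics/side0.png

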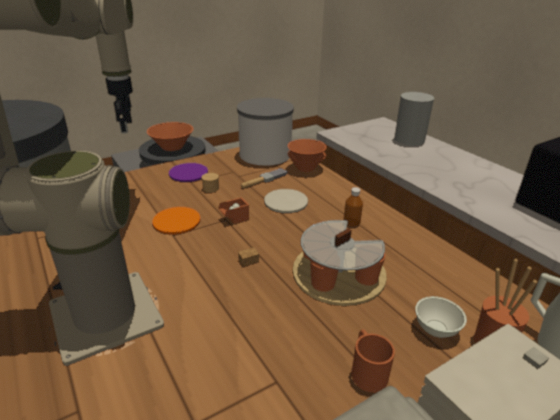

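The scene view shows the stand (~(200,207)), the cup (~(328,214)), the white disc (~(310,270)), and orange and purple decoy discs. The side view shows the same things. I'll crop the important parts next.

```bash
python3 - <<'E'
from h import *
import pickle
fs=pickle.load(open('f0.pkl','rb'))
s=fs['scene']['pixels'];d=fs['side']['pixels']
def c(im,x,y,w,h): return cv2.resize(im[y:y+h,x:x+w],(400,300),interpolation=cv2.INTER_CUBIC)
o=np.vstack([np.hstack([c(s,150,160,100,75),c(s,300,190,60,45)]),np.hstack([c(d,285,215,110,82),c(d,205,190,60,45)])])
cv2.imwrite('pics/c1.png',o)
# discs
def blob(f,lo,hi,box,z):
    im=cv2.cvtColor(f['pixels'],cv2.COLOR_BGR2HSV);m=cv2.inRange(im,lo,hi);k=np.zeros_like(m);x,y,w,h=box;k[y:y+h,x:x+w]=m[y:y+h,x:x+w]
    cs=max(cv2.findContours(k,0,1)[0],key=cv2.contourArea)
    P=np.array([plane(f,p[0],z)[:2] for p in cs]);(cc,r)=cv2.minEnclosingCircle(P.astype(np.float32));return cc,r,cv2.contourArea(cs)
print('bat',blob(fs['scene'],(10,15,120),(40,90,255),(275,240,70,60),.012),blob(fs['side'],(10,15,120),(40,90,255),(255,180,60,40),.012))
print('white px',cv2.cvtColor(s,cv2.COLOR_BGR2HSV)[270,310],'base rim',[plane(fs['scene'],p,.012) for p in [(162,212),(240,212)]])
E
```

```text
bat ((0.6576022505760193, 0.23364904522895813), 0.07768648862838745, 1815.5) ((0.6552725434303284, 0.2289053052663803), 0.07664617151021957, 720.5)
white px [ 18  61 212] base rim [array([ 0.61552329, -0.28308858,  0.012     ]), array([ 0.52596657, -0.04378982,  0.012     ])]
```

View pics/c1.png

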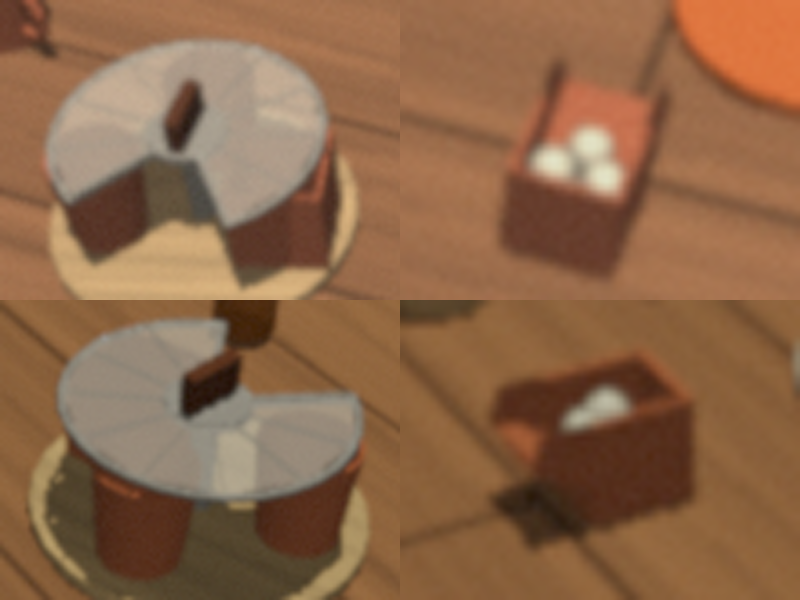

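```bash
python3 - <<'E'
from h import *
import pickle
from scipy.optimize import least_squares
fs=pickle.load(open('f0.pkl','rb'));S=fs['scene'];D=fs['side']
pts=[(150+x/4,160+y/4) for x,y in [(48,150),(190,40),(328,120),(70,205),(225,225),(100,75),(290,70)]]
P=np.array([plane(S,p,.104)[:2] for p in pts])
r=least_squares(lambda q:np.hypot(*(P-q).T)-.105,P.mean(0));print('axis scene',r.x,r.fun)
pd=[(285+x*.275,215+y*.2733-82) for x,y in [(62,370),(110,340),(90,455),(200,497),(300,480),(362,405)]]
Q=np.array([plane(D,p,.104)[:2] for p in pd])
r2=least_squares(lambda q:np.hypot(*(Q-q).T)-.105,Q.mean(0));print('axis side',r2.x,r2.fun)
A=r.x
for i in (3,4): print('edge ang',np.arctan2(*(P[i]-A)[::-1]))
q=[(285+355*.275,215+395*.2733-82),(285+228*.275,215+325*.2733-82)]
for p in q: v=plane(D,p,.104)[:2]-r2.x; print('side edge',np.arctan2(v[1],v[0]))
for n,c,z in [('rl',(510,172),.056),('rr',(625,195),.056),('rlb',(503,245),0),('rrb',(608,275),0),('lipL',(555,65),.056),('lipR',(660,90),.056)]:
    print(n,plane(S,(300+(c[0]-400)*.15,190+c[1]*.15),z)[:2])
for n,c,z in [('s rl',(690,400),.056),('s rlb',(690,497),0),('s rr',(640,352),.056)]:
    print(n,plane(D,(205+(c[0]-400)*.15,190+(c[1]-300)*.15),z)[:2])
E
```

```text
axis scene [ 0.5762682  -0.15974733] [ 0.00049631  0.00442027  0.0038004   0.00222171  0.00018624 -0.00128113
 -0.00314183]
axis side [ 0.5702781  -0.16854534] [ 0.00278527 -0.00476117  0.00161748  0.00116261 -0.00560357  0.00395082]
edge ang -0.42057818090939514
edge ang 0.7726228871283524
side edge -0.44973792376294325
side edge 0.7426253866816276
rl [0.49444772 0.20285616]
rr [0.48971992 0.25584909]
rlb [0.49032086 0.20168102]
rrb [0.49082771 0.25324511]
lipL [0.42081254 0.20251158]
lipR [0.4195241  0.25348041]
s rl [0.49141019 0.19239457]
s rlb [0.49154858 0.1952135 ]
s rr [0.49216634 0.2448838 ]
```

```bash
cat >> h.py <<'E'
def plan(xyz,yaw,cur=None):
    s=bot.state();p,y=(np.array(s['ee_pos']),s['ee_rot'][2]) if cur is None else (np.array(cur[:3]),cur[3])
    n=max(1,int(np.ceil(max(np.linalg.norm(np.array(xyz)-p)/.19,abs(yaw-y)/.72))))
    dy=(yaw-y)/n;d=(np.array(xyz)-p)/n
    for i in range(n):
        R=Ro.from_euler('xyz',[np.pi,0,y+i*dy]).as_matrix()
        print(np.round(R.T@d/.15,3),'twist',round(-dy/(np.pi/2),3))
E
python3 -c "
from h import *
plan([.573,-.164,.30],.16)"
```

```text
[-0.788 -0.697  0.004] twist 0.328
[-1.029 -0.219  0.004] twist 0.328
[-1.003  0.316  0.004] twist 0.328
[-0.718  0.769  0.004] twist 0.328
[-0.246  1.022  0.004] twist 0.328
```

Request:
{"name": "servo_tool", "arguments": {
  "travel": [
    [-0.79, -0.7, 0],
    [-0.79, -0.7, 0],
    [-0.79, -0.7, 0],
    [-0.79, -0.7, 0],
    [-0.79, -0.7, 0]
  ],
  "twist": [0.33, 0.33, 0.33, 0.33, 0.33]
}}

```text
time: 0.65
ee_pos: [0.3063, 0.4057, 0.3038]
ee_rot: [3.142, 0.0, 2.211]
wrist_force: [0.4, 0.5, -0.1]
width: 0.0855
```

Request:
{"name": "servo_tool", "arguments": {
  "travel": [
    [-1, -0.22, 0],
    [-1, -0.22, 0],
    [-1, -0.22, 0],
    [-1, -0.22, 0],
    [-1, -0.22, 0]
  ],
  "twist": [0.33, 0.33, 0.33, 0.33, 0.33]
}}

```text
time: 1.15
ee_pos: [0.3696, 0.267, 0.304]
ee_rot: [3.142, -0.0, 1.695]
wrist_force: [-0.3, -0.0, -0.2]
width: 0.0856
```

Request:
{"name": "servo_tool", "arguments": {
  "travel": [
    [-1, 0.32, 0],
    [-1, 0.32, 0],
    [-1, 0.32, 0],
    [-1, 0.32, 0],
    [-1, 0.32, 0]
  ],
  "twist": [0.33, 0.33, 0.33, 0.33, 0.33]
}}

```text
time: 1.65
ee_pos: [0.436, 0.1246, 0.3037]
ee_rot: [-3.141, -0.0, 1.179]
wrist_force: [0.0, 0.7, 0.3]
width: 0.0851
```

Request:
{"name": "servo_tool", "arguments": {
  "travel": [
    [-0.72, 0.77, 0],
    [-0.72, 0.77, 0],
    [-0.72, 0.77, 0],
    [-0.72, 0.77, 0],
    [-0.72, 0.77, 0]
  ],
  "twist": [0.33, 0.33, 0.33, 0.33, 0.33]
}}

```text
time: 2.15
ee_pos: [0.5014, -0.0187, 0.3035]
ee_rot: [-3.141, 0.0, 0.663]
wrist_force: [-0.5, 0.7, -0.7]
width: 0.0857
```

Request:
{"name": "servo_tool", "arguments": {
  "travel": [
    [-0.25, 1.0, 0],
    [-0.25, 1.0, 0],
    [-0.25, 1.0, 0],
    [-0.25, 1.0, 0],
    [-0.25, 1.0, 0]
  ],
  "twist": [0.33, 0.33, 0.33, 0.33, 0.33]
}}

```text
time: 2.65
ee_pos: [0.5637, -0.1594, 0.3032]
ee_rot: [-3.14, 0.001, 0.146]
wrist_force: [-0.1, -0.5, -0.1]
width: 0.0853
```

```bash
python3 - <<'E'
from h import *
import pickle
f=grab('wrist','w1.png');pickle.dump(f,open('w1.pkl','wb'));s=bot.state();print(s['time'],s['ee_pos'],s['ee_rot'],s['joint_pos'],f['camera_matrix'])
E
```

```text
2.7 [ 0.56346959 -0.15868081  0.30340927] [-3.14018888e+00  6.81077926e-04  1.48623488e-01] [-3.62526558e-01  9.22519774e-02  1.53007305e+00  8.92301962e-04
  1.52054837e+00  1.05960137e+00] [[351.99610761   0.         280.45528168]
 [  0.         351.99610761 211.08091138]
 [  0.           0.           1.        ]]
```

View pics/w1.png

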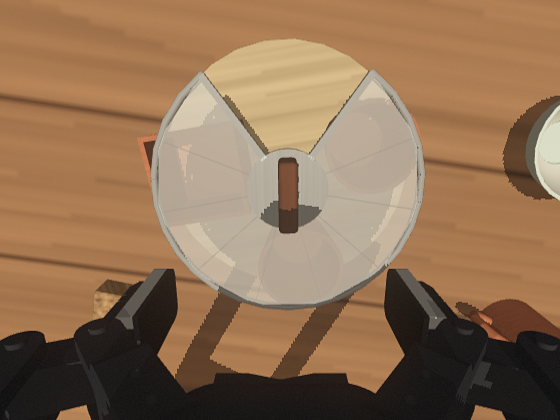

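The wrist view from above shows the cut-out pointing up, between (203,75) and (372,72), with the bar at (288,185). The square jar lies under the clear disc at left, with its outer corner at (138,138).

```bash
python3 - <<'E'
from h import *
import pickle
f=pickle.load(open('w1.pkl','rb'))
for z,p in [(.135,(279,159)),(.135,(298,159)),(.135,(278,209)),(.135,(299,209))]: print('bar',plane(f,p,z)[:2])
c=np.array([plane(f,p,.104)[:2] for p in [(203,75),(372,72),(153,175),(424,175),(180,250),(220,292),(288,308),(350,295),(400,245)]])
from scipy.optimize import least_squares
r=least_squares(lambda q:np.hypot(*(c-q[:2]).T)-q[2],[.57,-.16,.1]);A=r.x;print('axis',A,np.round(r.fun,4))
e=[np.arctan2(*(c[i]-A[:2])[::-1]) for i in(0,1)];print(e,np.mean(e))
im=f['pixels'][105:255,110:290].copy()
o=cv2.resize(im,(720,600),interpolation=cv2.INTER_CUBIC)
l=cv2.cvtColor(o,cv2.COLOR_BGR2LAB);l[...,0]=cv2.createCLAHE(6,(3,3)).apply(l[...,0]);cv2.imwrite('pics/c2.png',cv2.cvtColor(l,cv2.COLOR_LAB2BGR))
E
```

```text
bar [ 0.60107441 -0.15240958]
bar [ 0.60294094 -0.1650735 ]
bar [ 0.56633134 -0.15677075]
bar [ 0.56848335 -0.17134039]
axis [ 0.57399412 -0.16358801  0.10433768] [-0.0001  0.0001  0.0009  0.0008 -0.0024  0.0015 -0.0002  0.0015 -0.0021]
[np.float64(0.7776971763232685), np.float64(-0.4547555698744211)] 0.1614708032244237
```

View pics/c2.png

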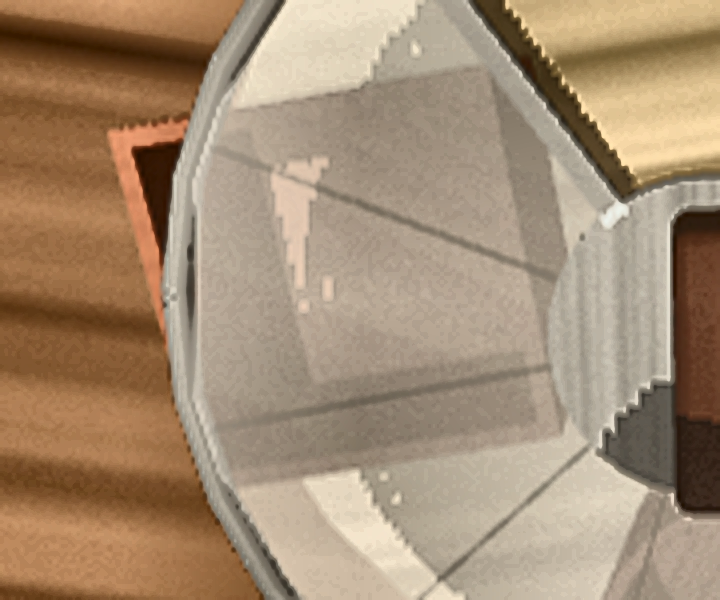

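```bash
python3 - <<'E'
from h import *
import pickle
f=pickle.load(open('w1.pkl','rb'));A=np.array([.574,-.1636])
g=lambda p:plane(f,(110+p[0]/4,105+p[1]/4),.092)[:2]
TL,TR,BL=g((110,130)),g((488,65)),g((203,490))
L2=g((165,340))
print(TL,TR,BL,np.linalg.norm(TL-TR),np.linalg.norm(TL-BL))
ang=lambda v:np.arctan2(v[1],v[0])
print('radial dir from top edge',ang(TL-TR),'from left edge',ang(TL-L2)+np.pi/2)
C=(TR+BL)/2;print('centre diag',C,np.linalg.norm(C-A),ang(C-A))
u=TL-TR;u/=np.linalg.norm(u);n=np.array([u[1],-u[0]]);C=TL-.038*u-.038*n;print(C,np.linalg.norm(C-A),ang(C-A))
for p in [(279,159),(298,159),(278,233),(299,233)]: print('bar',plane(f,p,.135)[:2])
plan([.574,-.1636,.183],.160)
E
```

```text
[ 0.59575871 -0.04093227] [ 0.61881131 -0.11284219] [ 0.52382088 -0.06283227] 0.07551462927342144 0.07519748389659535
radial dir from top edge 1.881021807392504 from left edge 1.8698708498248073
centre diag [ 0.57131609 -0.08783723] 0.07581029336624737 1.606206643034998
[ 0.57117303 -0.08871872] 0.07493462584983249 1.6085310410714446
bar [ 0.60107441 -0.15240958]
bar [ 0.60294094 -0.1650735 ]
bar [ 0.54867336 -0.15933333]
bar [ 0.55087086 -0.17419484]
[0.065 0.043 0.803] twist -0.007
```

Request:
{"name": "servo_tool", "arguments": {
  "travel": [
    [0.07, 0.04, 0.4],
    [0.07, 0.04, 0.8],
    [0.07, 0.04, 0.8],
    [0.07, 0.04, 0.8],
    [0.07, 0.04, 0.8]
  ],
  "twist": [-0.01, -0.01, -0.01, -0.01, -0.01]
}}

```text
time: 3.2
ee_pos: [0.5747, -0.1636, 0.1849]
ee_rot: [-3.142, -0.001, 0.162]
wrist_force: [-0.6, -0.5, 0.7]
width: 0.0857
```

Request:
{"name": "servo_tool", "arguments": {
  "travel": [
    [0, 0, 0],
    [0, 0, 0],
    [0, 0, 0],
    [0, 0, 0],
    [0, 0, 0]
  ],
  "twist": [0, 0, 0, 0, 0],
  "claw": 1
}}

```text
time: 3.7
ee_pos: [0.5742, -0.1633, 0.1847]
ee_rot: [-3.137, -0.0, 0.157]
wrist_force: [-7.2, 10.0, 36.1]
width: 0.0131
```

Request:
{"name": "servo_tool", "arguments": {
  "travel": [
    [0, 0, 0],
    [0, 0, 0],
    [0, 0, 0],
    [0, 0, 0],
    [0, 0, 0]
  ],
  "twist": [0, 0, 0, 0, 0]
}}

```text
time: 4.2
ee_pos: [0.5742, -0.1633, 0.1848]
ee_rot: [-3.138, -0.0, 0.158]
wrist_force: [-5.9, 12.9, 10.4]
width: 0.013
```

Request:
{"name": "servo_tool", "arguments": {
  "travel": [
    [0, 0, 0],
    [0, 0, 0],
    [0, 0, 0],
    [0, 0, 0],
    [0, 0, 0]
  ],
  "twist": [-0.08, -0.16, -0.24, -0.32, -0.4]
}}

```text
time: 4.7
ee_pos: [0.5743, -0.1634, 0.1848]
ee_rot: [-3.139, -0.002, 0.791]
wrist_force: [-5.2, 12.1, 10.1]
width: 0.0126
```

Request:
{"name": "servo_tool", "arguments": {
  "travel": [
    [0, 0, 0],
    [0, 0, 0],
    [0, 0, 0],
    [0, 0, 0],
    [0, 0, 0]
  ],
  "twist": [-0.08, -0.16, -0.24, -0.32, -0.4]
}}

```text
time: 5.2
ee_pos: [0.5743, -0.1634, 0.1848]
ee_rot: [-3.141, -0.004, 1.419]
wrist_force: [-4.2, 12.7, 9.7]
width: 0.0129
```

Request:
{"name": "servo_tool", "arguments": {
  "travel": [
    [0, 0, 0],
    [0, 0, 0],
    [0, 0, 0],
    [0, 0, 0],
    [0, 0, 0]
  ],
  "twist": [-0.05, -0.1, -0.12, -0.12, -0.12]
}}

```text
time: 5.7
ee_pos: [0.5743, -0.1634, 0.1848]
ee_rot: [-3.141, -0.004, 1.603]
wrist_force: [-4.5, 12.1, 11.1]
width: 0.0127
```

Request:
{"name": "servo_tool", "arguments": {
  "travel": [
    [0, 0, 0],
    [0, 0, 0],
    [0, 0, 0],
    [0, 0, -0.2],
    [0, 0, -0.6]
  ],
  "twist": [0, 0, 0, 0, 0],
  "claw": 0
}}

```text
time: 6.2
ee_pos: [0.5719, -0.165, 0.2598]
ee_rot: [-3.133, -0.003, 1.601]
wrist_force: [1.3, -0.0, 0.2]
width: 0.0833
```

```bash
python3 - <<'E'
from h import *
import pickle
f=grab('wrist','w2.png')
print(bot.state()['ee_pos'],bot.state()['width'])
plan([.4645,.225,.26],0.0)
A=[.574,-.1636]
for a in (1.607-.628,1.607+.628): print(proj(f,[A[0]+.105*np.cos(a),A[1]+.105*np.sin(a),.104]))
cv2.imwrite('pics/w2.png',f['pixels'])
E
```

```text
[ 0.57612391 -0.1665619   0.27328488] 0.08547507859059437
[ 0.877 -0.221  0.03 ] twist 0.34
[ 0.643 -0.637  0.03 ] twist 0.34
[ 0.229 -0.875  0.03 ] twist 0.34
[[388.14172626  82.70084505]]
[[183.86132401  84.04042394]]
```

View pics/w2.png

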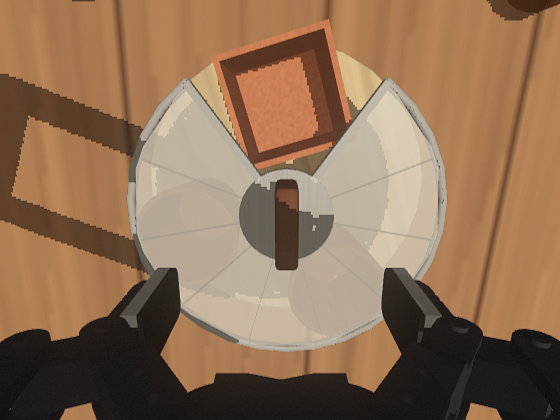

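The cut-out is over the square jar: its edges are at (187,80) and (390,80), and the jar's rim corners at (214,66) and (329,20). Next is the cup.

Request:
{"name": "servo_tool", "arguments": {
  "travel": [
    [0.88, -0.22, 0.1],
    [0.88, -0.22, 0.1],
    [0.88, -0.22, 0.1],
    [0.88, -0.22, 0.1],
    [0.88, -0.22, 0.1]
  ],
  "twist": [0.34, 0.34, 0.34, 0.34, 0.34]
}}

```text
time: 6.75
ee_pos: [0.5371, -0.0338, 0.249]
ee_rot: [3.141, 0.0, 1.068]
wrist_force: [0.6, -0.3, -0.2]
width: 0.0854
```

Request:
{"name": "servo_tool", "arguments": {
  "travel": [
    [0.64, -0.64, 0],
    [0.64, -0.64, 0],
    [0.64, -0.64, 0],
    [0.64, -0.64, 0],
    [0.64, -0.64, 0]
  ],
  "twist": [0.34, 0.34, 0.34, 0.34, 0.34]
}}

```text
time: 7.25
ee_pos: [0.4996, 0.0962, 0.2492]
ee_rot: [3.141, -0.001, 0.536]
wrist_force: [0.4, 1.0, -0.1]
width: 0.0853
```

Request:
{"name": "servo_tool", "arguments": {
  "travel": [
    [0.23, -0.87, 0],
    [0.23, -0.87, 0],
    [0.23, -0.87, 0],
    [0.23, -0.87, 0],
    [0.23, -0.87, 0]
  ],
  "twist": [0.34, 0.34, 0.34, 0.34, 0.34]
}}

```text
time: 7.75
ee_pos: [0.4632, 0.2258, 0.249]
ee_rot: [3.141, -0.0, 0.003]
wrist_force: [0.5, 0.1, 0.4]
width: 0.0854
```

```bash
python3 - <<'E'
from h import *
import pickle
f=grab('wrist','w3.png');pickle.dump(f,open('w3.pkl','wb'));s=bot.state();print(s['time'],s['ee_pos'],s['ee_rot'])
E
```

```text
7.8 [0.46343356 0.2249615  0.24894269] [ 3.14107776e+00 -4.33602093e-04  5.94596643e-03]
```

View pics/w3.png

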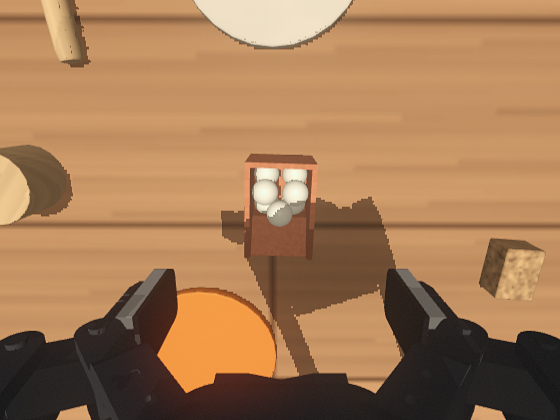

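The cup is seen from above: rear rim at (246–317,164), lip end at (244–313,257), balls inside. It is almost square to the tool.

```bash
python3 - <<'E'
from h import *
import pickle
f=pickle.load(open('w3.pkl','rb'))
q=[plane(f,p,.056)[:2] for p in [(246,163),(317,163),(244.5,257),(313,258)]];print(np.round(q,4))
y0=np.mean([x[1] for x in q]);r=np.mean(q[:2],0);l=np.mean(q[2:],0);d=r-l
print('len',np.linalg.norm(d),'yaw',np.arctan2(d[1],d[0]),'mid',r-.0275*d/np.linalg.norm(d))
b=[plane(f,p,0)[:2] for p in [(249,154),(315,154)]];print(b)
E
```

```text
[[0.495  0.2518]
 [0.4951 0.1988]
 [0.4191 0.2548]
 [0.4184 0.1996]]
len 0.07634312665309104 yaw -0.024924469237832817 mid [0.46755232 0.22599851]
[array([0.494926  , 0.25441411]), array([0.49511676, 0.1950409 ])]
```

```bash
python3 - <<'E'
from h import *
plan([.4665,.2258,.087],-0.01)
E
```

```text
[ 0.02  -0.005  1.08 ] twist 0.01
```

Request:
{"name": "servo_tool", "arguments": {
  "travel": [
    [0.02, 0, 0.3],
    [0.02, 0, 0.6],
    [0.02, 0, 0.8],
    [0.02, 0, 0.9],
    [0.02, 0, 0.95]
  ],
  "twist": [0.01, 0.01, 0.01, 0.01, 0.01]
}}

```text
time: 8.3
ee_pos: [0.4657, 0.2242, 0.1051]
ee_rot: [3.141, 0.002, -0.014]
wrist_force: [-0.3, -0.8, 0.8]
width: 0.0852
```

Request:
{"name": "servo_tool", "arguments": {
  "travel": [
    [0, 0, 0.07],
    [0, 0, 0.13],
    [0, 0, 0.13],
    [0, 0, 0.13],
    [0, 0, 0.13]
  ],
  "twist": [0, 0, 0, 0, 0]
}}

```text
time: 8.8
ee_pos: [0.4663, 0.226, 0.0878]
ee_rot: [-3.141, -0.001, -0.016]
wrist_force: [0.2, 0.9, -0.4]
width: 0.0851
```

Request:
{"name": "servo_tool", "arguments": {
  "travel": [
    [0, 0, 0],
    [0, 0, 0],
    [0, 0, 0],
    [0, 0, 0],
    [0, 0, 0]
  ],
  "twist": [0, 0, 0, 0, 0],
  "claw": 0.3
}}

```text
time: 9.3
ee_pos: [0.4657, 0.2257, 0.0869]
ee_rot: [3.142, -0.0, -0.016]
wrist_force: [-0.4, -0.4, 1.0]
width: 0.0599
```

Request:
{"name": "servo_tool", "arguments": {
  "travel": [
    [0, 0, 0],
    [0, 0, 0],
    [0, 0, 0],
    [0, 0, 0],
    [0, 0, 0]
  ],
  "twist": [0, 0, 0, 0, 0],
  "claw": 1
}}

```text
time: 9.8
ee_pos: [0.4659, 0.2258, 0.0872]
ee_rot: [-3.141, -0.0, -0.016]
wrist_force: [-0.4, -0.1, 4.8]
width: 0.0542
```

Request:
{"name": "servo_tool", "arguments": {
  "travel": [
    [0, 0, -0.05],
    [0, 0, -0.15],
    [0, 0, -0.3],
    [0, 0, -0.5],
    [0, 0, -0.7]
  ],
  "twist": [0, 0, 0, 0, 0]
}}

```text
time: 10.3
ee_pos: [0.465, 0.2254, 0.1931]
ee_rot: [3.141, 0.001, -0.016]
wrist_force: [0.1, -0.0, -4.2]
width: 0.0548
```

```bash
python3 - <<'E'
from h import *
C=np.array([.5712,-.0883]);u=np.array([np.cos(1.876),np.sin(1.876)]);t=C+.085*u;print(t)
plan([*t,.192],1.876)
E
```

```text
[ 0.54565857 -0.00722821]
[0.188 0.514 0.002] twist -0.402
[-0.152  0.526  0.002] twist -0.402
[-0.432  0.335  0.002] twist -0.402
```

Request:
{"name": "servo_tool", "arguments": {
  "travel": [
    [0.02, 0.05, 0],
    [0.05, 0.15, 0],
    [0.1, 0.27, 0],
    [0.14, 0.4, 0],
    [0.19, 0.51, 0]
  ],
  "twist": [-0.04, -0.12, -0.21, -0.31, -0.4]
}}

```text
time: 10.8
ee_pos: [0.4927, 0.1478, 0.1925]
ee_rot: [3.142, 0.001, 0.618]
wrist_force: [0.7, 0.8, -4.5]
width: 0.0547
```

Request:
{"name": "servo_tool", "arguments": {
  "travel": [
    [-0.03, 0.1, 0],
    [-0.06, 0.2, 0],
    [-0.09, 0.3, 0],
    [-0.12, 0.42, 0],
    [-0.15, 0.53, 0]
  ],
  "twist": [-0.08, -0.16, -0.24, -0.32, -0.4]
}}

```text
time: 11.3
ee_pos: [0.5201, 0.07, 0.1925]
ee_rot: [-3.141, 0.0, 1.246]
wrist_force: [0.7, -0.5, -4.3]
width: 0.0542
```

Request:
{"name": "servo_tool", "arguments": {
  "travel": [
    [-0.09, 0.07, 0],
    [-0.19, 0.15, 0],
    [-0.29, 0.23, 0],
    [-0.37, 0.29, 0],
    [-0.43, 0.34, 0]
  ],
  "twist": [-0.09, -0.18, -0.27, -0.35, -0.4]
}}

```text
time: 11.8
ee_pos: [0.5474, -0.0078, 0.1924]
ee_rot: [-3.141, 0.0, 1.873]
wrist_force: [0.7, 0.5, -4.0]
width: 0.0545
```

Request:
{"name": "servo_tool", "arguments": {
  "travel": [
    [0, 0, 0.03],
    [0, 0, 0.08],
    [0, 0, 0.13],
    [0, 0, 0.16],
    [0, 0, 0.17]
  ],
  "twist": [0, 0, 0, 0, 0]
}}

```text
time: 12.3
ee_pos: [0.5467, -0.0062, 0.1651]
ee_rot: [-3.14, -0.001, 1.869]
wrist_force: [-0.3, 0.6, -4.2]
width: 0.0545
```

```bash
python3 - <<'E'
from h import *
import pickle
s=bot.state();print(s['time'],s['ee_pos'],s['ee_rot'],s['wrist_force'])
a=grab('scene');b=grab('side');w=grab('wrist');pickle.dump((a,b,w),open('p1.pkl','wb'))
p=s['ee_pos'].copy();p[2]-=.05
def c(f,r=40):
    x,y=proj(f,p)[0].astype(int);x=min(max(x,r),560-r);y=min(max(y,r*3//4),420-r*3//4)
    print(x,y);return cv2.resize(f['pixels'][y-r*3//4:y+r*3//4,x-r:x+r],(400,300),interpolation=cv2.INTER_CUBIC)
o=np.vstack([np.hstack([c(a),c(b,50)]),np.hstack([cv2.resize(w['pixels'],(400,300)),np.zeros((300,400,3),np.uint8)])])
cv2.imwrite('pics/p1.png',o)
C=np.array([.5712,-.0883]);u=np.array([np.cos(1.876),np.sin(1.876)]);d=p[:2]-C;print('along',d@u,'lat',d@np.array([-u[1],u[0]]))
E
```

```text
12.3 [ 0.54674171 -0.00618681  0.16511276] [-3.13973457e+00 -8.28752399e-04  1.86893994e+00] [-0.33631708  0.61226184 -4.18530345]
245 196
299 212
along 0.08566779684442603 lat -0.0013460151790251514
```

View pics/p1.png

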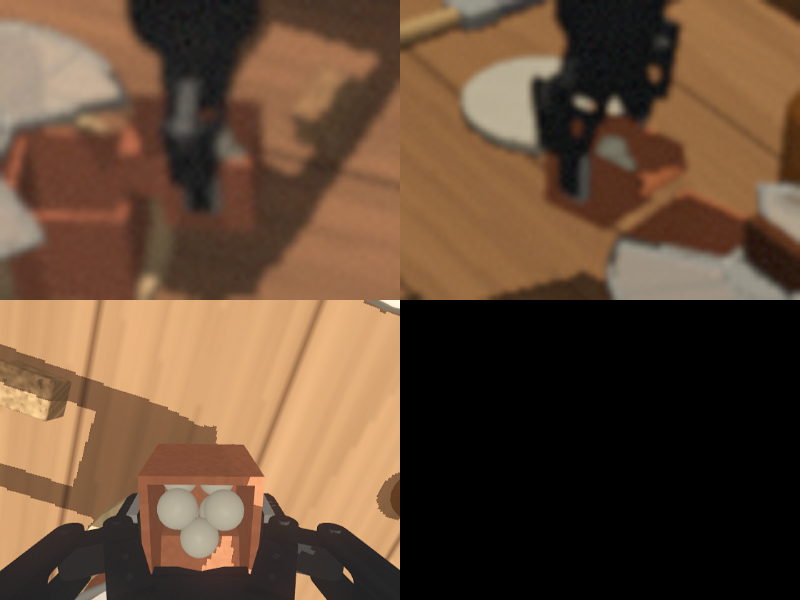

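The cup is level in front of the jar, and the wrist view (lower left) shows the rear wall and the balls. The tool cannot tilt, so I'll pivot the cup between the pads by pushing its lower front wall against the fixed jar's rim.

Request:
{"name": "servo_tool", "arguments": {
  "travel": [
    [-0.03, 0, 0],
    [-0.07, 0, 0],
    [-0.1, 0, 0],
    [-0.12, 0, 0],
    [-0.12, 0, 0]
  ],
  "twist": [0, 0, 0, 0, 0]
}}

```text
time: 12.95
ee_pos: [0.553, -0.0247, 0.1665]
ee_rot: [3.141, 0.0, 1.868]
wrist_force: [-0.7, 0.8, -4.6]
width: 0.0545
```

Request:
{"name": "servo_tool", "arguments": {
  "travel": [
    [-0.01, 0, -0.003],
    [-0.02, 0, -0.01],
    [-0.03, 0, -0.02],
    [-0.04, 0, -0.03],
    [-0.045, 0, -0.03]
  ],
  "twist": [0, 0, 0, 0, 0]
}}

```text
time: 13.45
ee_pos: [0.5534, -0.0277, 0.1695]
ee_rot: [-3.139, -0.006, 1.87]
wrist_force: [-4.3, 15.5, -5.7]
width: 0.0543
```

```bash
cat >> h.py <<'E'
def rear(tag=None):
    # print rows of the cup's rear top edge / base edge in the wrist view, and tilt estimate
    f=grab('wrist');s=bot.state()
    hsv=cv2.cvtColor(f['pixels'],cv2.COLOR_BGR2HSV)
    col=f['pixels'][120:400,280].astype(int)
    if tag: cv2.imwrite('pics/'+tag,f['pixels'])
    m=cv2.inRange(hsv,(0,0,150),(180,70,255))[200:]
    print(s['time'],'pos',s['ee_pos'],'F',np.round(s['wrist_force'],1),'T',np.round(s['wrist_torque'],2),'white px',cv2.countNonZero(m))
    # predicted rows for tilts
    p=s['ee_pos'];y=s['ee_rot'][2];u=np.array([np.cos(y),np.sin(y),0]);pad=p+[0,0,-.051]
    for th in (0,10,20,30,40,45,50):
        a=np.radians(th);c,sn=np.cos(a),np.sin(a)
        P=[pad+u*(x*c-z*sn)+np.array([0,0,x*sn+z*c]) for x,z in ((.0275,.020),(.0275,-.036))]
        print(th,np.round(proj(f,P)[:,1],0),end=' ')
    print()
    return f
E
python3 - <<'E'
from h import *
f=rear('t1.png');im=f['pixels'][130:330,180:380]
g=cv2.cvtColor(im,cv2.COLOR_BGR2HSV)
r=g[:,60:140].mean(1);d=np.abs(np.diff(r,axis=0)).sum(1);print([(i+130,int(d[i])) for i in range(len(d)) if d[i]>12])
E
```

```text
13.5 pos [ 0.55339195 -0.02762134  0.16951917] F [-3.2 13.4 -6.4] T [2.47 0.55 0.29] white px 8877
0 [255. 208.] 10 [273. 198.] 20 [293. 190.] 30 [314. 185.] 40 [335. 183.] 45 [345. 183.] 50 [354. 184.] 
[(174, 12), (175, 12), (200, 21), (201, 20), (246, 14), (257, 19), (258, 69), (259, 36), (318, 16), (321, 18)]
```

Request:
{"name": "servo_tool", "arguments": {
  "travel": [
    [-0.01, 0, -0.01],
    [-0.02, 0, -0.02],
    [-0.03, 0, -0.025],
    [-0.035, 0, -0.025],
    [-0.035, 0, -0.025]
  ],
  "twist": [0, 0, 0, 0, 0]
}}

```text
time: 14.0
ee_pos: [0.5543, -0.0319, 0.1727]
ee_rot: [-3.138, -0.008, 1.871]
wrist_force: [-5.4, 16.6, -7.4]
width: 0.0546
```

```bash
cat >> h.py <<'E'
def edges(f):
    g=cv2.cvtColor(f['pixels'][130:400,180:380],cv2.COLOR_BGR2HSV)
    r=g[:,60:140].mean(1);d=np.abs(np.diff(r,axis=0)).sum(1);print([(i+130,int(d[i])) for i in range(len(d)) if d[i]>12])
E
python3 -c "
from h import *
edges(rear('t2.png'))"
```

```text
14.05 pos [ 0.5542885  -0.03181437  0.17273897] F [-5.6 17.1 -6.8] T [3.07 0.99 0.21] white px 8429
0 [255. 208.] 10 [273. 198.] 20 [293. 191.] 30 [314. 186.] 40 [335. 183.] 45 [345. 183.] 50 [355. 185.] 
[(168, 17), (169, 23), (192, 15), (193, 24), (251, 12), (262, 45), (263, 38), (315, 13), (316, 13), (317, 12), (352, 12), (372, 20), (373, 56), (374, 30), (375, 24), (376, 28), (377, 31), (378, 26), (379, 12), (394, 12), (395, 13), (398, 13)]
```

Request:
{"name": "servo_tool", "arguments": {
  "travel": [
    [-0.015, 0, -0.012],
    [-0.03, 0, -0.024],
    [-0.045, 0, -0.033],
    [-0.06, 0, -0.04],
    [-0.075, 0, -0.046]
  ],
  "twist": [0, 0, 0, 0, 0]
}}

```text
time: 14.55
ee_pos: [0.5577, -0.0429, 0.1797]
ee_rot: [-3.138, -0.007, 1.87]
wrist_force: [-4.9, 16.6, -7.7]
width: 0.0542
```

```bash
python3 -c "
from h import *
edges(rear('t3.png'))"
```

```text
14.6 pos [ 0.55784178 -0.04320763  0.17988592] F [-4.3 15.5 -4.9] T [2.78 0.96 0.14] white px 6760
0 [256. 209.] 10 [274. 199.] 20 [294. 192.] 30 [315. 186.] 40 [336. 184.] 45 [346. 184.] 50 [356. 186.] 
[(153, 27), (154, 24), (173, 27), (174, 22), (276, 81), (277, 60), (309, 17), (337, 13), (372, 24), (373, 73), (374, 51), (375, 19), (376, 18), (377, 21), (378, 19)]
```

```bash
cat >> h.py <<'E'
def look(tag,w=None):
    s=bot.state();a=grab('scene');b=grab('side');w=w or grab('wrist');p=s['ee_pos']-[0,0,.05]
    def c(f,r):
        x,y=proj(f,p)[0].astype(int);return cv2.resize(f['pixels'][y-r*3//4:y+r*3//4,x-r:x+r],(400,300),interpolation=cv2.INTER_CUBIC)
    cv2.imwrite('pics/'+tag,np.vstack([np.hstack([c(a,40),c(b,40)]),np.hstack([cv2.resize(w['pixels'],(400,300)),cv2.resize(w['pixels'][150:,130:430],(400,300))])]))
E
python3 -c "
from h import *
look('t4.png')"
```

```text
(no output)
```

View pics/t4.png

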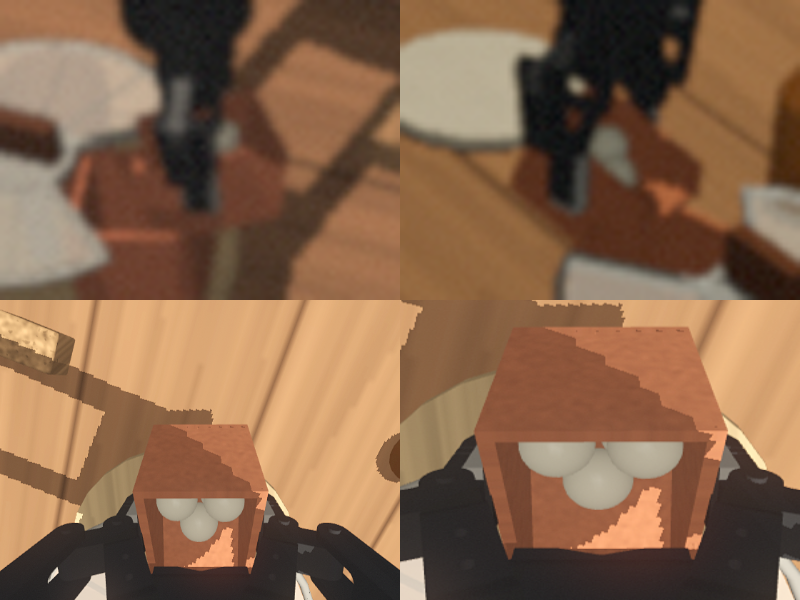

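The wrist view shows the cup tilted about 20°, pivoting between the pads, with its lip over the jar and the top three balls still in. I'll continue in small steps.

Request:
{"name": "servo_tool", "arguments": {
  "travel": [
    [-0.01, 0, -0.006],
    [-0.02, 0, -0.012],
    [-0.03, 0, -0.016],
    [-0.04, 0, -0.02],
    [-0.05, 0, -0.025]
  ],
  "twist": [0, 0, 0, 0, 0]
}}

```text
time: 15.25
ee_pos: [0.56, -0.0502, 0.1835]
ee_rot: [-3.138, -0.007, 1.87]
wrist_force: [-4.8, 13.6, -5.3]
width: 0.0542
```

```bash
python3 -c "
from h import *
edges(rear('t5.png'))"
```

```text
15.3 pos [ 0.56019211 -0.05052267  0.18386337] F [-5.6 13.4 -3.6] T [2.58 1.16 0.09] white px 5798
0 [257. 209.] 10 [275. 199.] 20 [295. 192.] 30 [316. 187.] 40 [337. 185.] 45 [347. 185.] 50 [357. 186.] 
[(146, 15), (147, 25), (148, 19), (164, 16), (165, 31), (166, 13), (285, 63), (286, 70), (287, 19), (308, 23), (333, 13), (357, 16), (358, 57), (359, 17), (372, 19), (373, 38), (374, 26), (375, 25), (376, 26), (377, 32), (378, 21), (383, 14), (384, 13), (385, 14), (386, 13), (389, 31), (393, 14), (398, 21)]
```

```bash
cat >> h.py <<'E'
OBJ=np.array([(.0275,.0275,.028),(.0275,-.0275,.028),(.0275,.0275,-.028),(.0275,-.0275,-.028)])
def pose(f,rt,rb):
    im=f['pixels'].astype(int)
    def cols(r):
        b=im[r-2:r+3].mean(0);d=np.abs(b[2:]-b[:-2]).sum(1);return d
    dt,db=cols(rt-4),cols(rb+4)
    pk=lambda d,a,b:int(a+np.argmax(d[a:b]))+1
    q=[(pk(dt,165,215),rt),(pk(dt,345,400),rt),(pk(db,185,240),rb),(pk(db,325,375),rb)]
    print('corners',q)
    s=bot.state();y=s['ee_rot'][2]
    # image left = +y side of the cup (tool x = cup x = image up)
    ok,rv,tv=cv2.solvePnP(OBJ,np.array(q,float),np.array(f['camera_matrix'],float),None,flags=cv2.SOLVEPNP_ITERATIVE)
    R=cv2.Rodrigues(np.array(f['rvec'],float))[0];t=np.array(f['tvec'],float).reshape(3,1)
    Rw=R.T@cv2.Rodrigues(rv)[0];c=(R.T@(tv-t)).ravel()
    C=np.array([.5712,-.0883]);u=np.array([np.cos(1.876),np.sin(1.876)]);n=np.array([-u[1],u[0]])
    tilt=np.degrees(np.arctan2(Rw[2,0],Rw[2,2]))
    w=lambda x,z:(lambda P:np.round(np.array([(P[:2]-C)@u,(P[:2]-C)@n,P[2]])*1e3,1))(c+Rw@np.array([x,0,z]))
    print('tilt',round(tilt,1),'mid',w(0,0),'lip',w(-.054,.012),'frontcorner',w(-.0275,-.028),'pad',np.round(((s['ee_pos'][:2]-C)@u)*1e3,1),round((s['ee_pos'][2]-.051)*1e3,1))
E
python3 - <<'E'
from h import *
f=grab('wrist');f['pixels']=cv2.imread('pics/t5.png');pose(f,286,165)
f['pixels']=cv2.imread('pics/t5.png')
E
```

```text
corners [(174, 286), (387, 286), (221, 165), (349, 165)]
tilt 25.5 mid [ 52.5  -2.  132.3] lip [ -1.4  -3.  120. ] frontcorner [39.7 -3.5 95.3] pad 39.3 132.9
```

Request:
{"name": "servo_tool", "arguments": {
  "travel": [
    [0.03, 0, 0],
    [0.055, 0, 0],
    [0.055, 0, 0.025],
    [0.055, 0, 0.05],
    [0.055, 0, 0.05]
  ],
  "twist": [0, 0, 0, 0, 0]
}}

```text
time: 15.85
ee_pos: [0.5591, -0.0457, 0.177]
ee_rot: [-3.141, -0.0, 1.869]
wrist_force: [-1.1, 0.0, -4.5]
width: 0.0541
```

Request:
{"name": "servo_tool", "arguments": {
  "travel": [
    [-0.02, 0, 0],
    [-0.04, 0, 0],
    [-0.055, 0, -0.003],
    [-0.07, 0, -0.006],
    [-0.08, 0, -0.01]
  ],
  "twist": [0, 0, 0, 0, 0]
}}

```text
time: 16.35
ee_pos: [0.5616, -0.0536, 0.1781]
ee_rot: [-3.139, -0.008, 1.87]
wrist_force: [-5.8, 20.1, -3.4]
width: 0.0545
```

```bash
python3 -c "
from h import *
f=rear('t6.png');edges(f)"
```

```text
16.4 pos [ 0.56164187 -0.05392092  0.17820913] F [-4.5 16.8 -2.7] T [3.18 1.   0.13] white px 5603
0 [256. 209.] 10 [274. 199.] 20 [294. 192.] 30 [315. 186.] 40 [336. 184.] 45 [346. 184.] 50 [356. 186.] 
[(141, 14), (142, 25), (143, 17), (156, 21), (157, 35), (158, 13), (295, 16), (296, 88), (297, 50), (309, 12), (342, 18), (343, 29), (348, 16), (372, 22), (373, 58), (374, 27), (375, 24), (376, 37), (377, 48), (378, 40), (386, 12), (389, 33), (390, 16), (392, 12)]
```

Request:
{"name": "servo_tool", "arguments": {
  "travel": [
    [-0.008, 0, -0.002],
    [-0.016, 0, -0.004],
    [-0.024, 0, -0.006],
    [-0.03, 0, -0.008],
    [-0.03, 0, -0.008]
  ],
  "twist": [0, 0, 0, 0, 0]
}}

```text
time: 16.9
ee_pos: [0.5629, -0.058, 0.1796]
ee_rot: [-3.139, -0.007, 1.87]
wrist_force: [-5.1, 17.0, 0.2]
width: 0.0543
```

```bash
python3 -c "
from h import *
f=rear('t7.png');edges(f);look('t7l.png',f)"
```

```text
16.95 pos [ 0.56297907 -0.0580053   0.17962835] F [-6.4 16.3 -2. ] T [3.17 1.07 0.12] white px 3162
0 [255. 208.] 10 [273. 198.] 20 [293. 191.] 30 [314. 186.] 40 [335. 183.] 45 [345. 183.] 50 [355. 185.] 
[(139, 21), (140, 23), (141, 15), (153, 40), (154, 31), (334, 26), (335, 41), (372, 16), (373, 75), (374, 14), (375, 39), (376, 46), (377, 42), (378, 39), (379, 32), (380, 30), (383, 12), (386, 18), (387, 14), (389, 19), (390, 30), (391, 24), (392, 17), (395, 13), (396, 18), (397, 23), (398, 20)]
```

View pics/t7l.png

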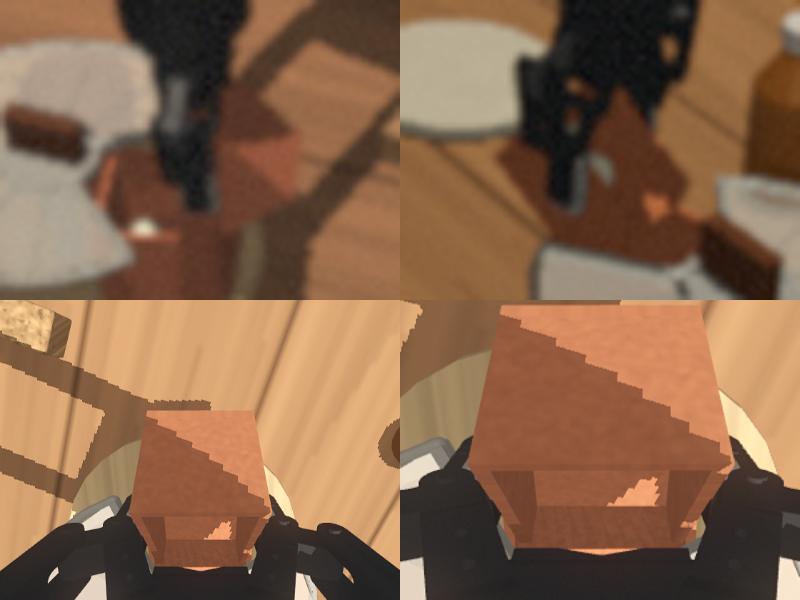

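The wrist view shows the top three balls have gone from the upper part of the cup. A white ball shows in the jar in the scene crop at (145,228). I'll hold briefly, then back off and check the jar.

Request:
{"name": "servo_tool", "arguments": {
  "travel": [
    [0, 0, 0],
    [0, 0, 0],
    [0, 0, 0],
    [0, 0, 0],
    [0, 0, 0]
  ],
  "twist": [0, 0, 0, 0, 0]
}}

```text
time: 17.55
ee_pos: [0.5629, -0.058, 0.1796]
ee_rot: [-3.139, -0.007, 1.87]
wrist_force: [-5.7, 16.3, 0.3]
width: 0.0543
```

Request:
{"name": "servo_tool", "arguments": {
  "travel": [
    [0.03, 0, -0.03],
    [0.08, 0, -0.1],
    [0.14, 0, -0.18],
    [0.22, 0, -0.26],
    [0.28, 0, -0.3]
  ],
  "twist": [0, 0, 0, 0, 0]
}}

```text
time: 18.05
ee_pos: [0.5526, -0.0203, 0.2282]
ee_rot: [3.139, 0.001, 1.869]
wrist_force: [0.6, 0.2, -3.4]
width: 0.0543
```

```bash
python3 - <<'E'
from h import *
f=rear('t8.png');edges(f)
a=grab('scene','s8.png');b=grab('side','d8.png');C=[.5712,-.0883,.07]
def c(f,p,r):
    x,y=proj(f,p)[0].astype(int);return cv2.resize(f['pixels'][y-r*3//4:y+r*3//4,x-r:x+r],(400,300),interpolation=cv2.INTER_CUBIC)
p=bot.state()['ee_pos']-[0,0,.05]
cv2.imwrite('pics/v8.png',np.vstack([np.hstack([c(a,C,30),c(b,C,30)]),np.hstack([c(a,p,40),c(b,p,40)])]))
E
```

```text
18.1 pos [ 0.55254061 -0.01914871  0.22861761] F [ 1.6  1.3 -3.3] T [ 0.04 -0.08 -0.  ] white px 1854
0 [252. 205.] 10 [270. 195.] 20 [290. 187.] 30 [311. 182.] 40 [332. 180.] 45 [343. 180.] 50 [352. 181.] 
[(135, 17), (136, 21), (153, 18), (154, 31), (155, 12), (335, 36), (336, 32), (367, 22), (368, 74), (369, 34), (372, 31), (373, 115), (374, 73), (375, 19), (376, 17), (377, 27), (378, 23), (379, 14), (380, 13), (389, 23)]
```

View pics/v8.png

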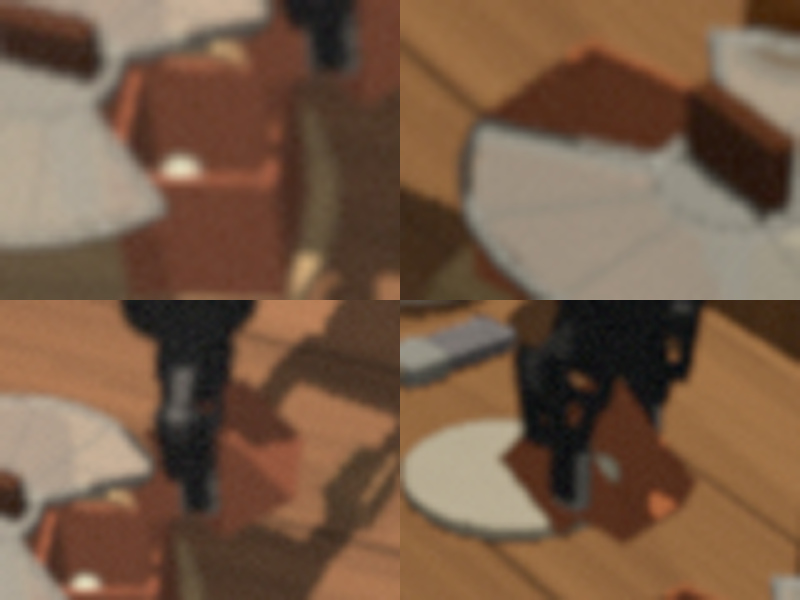

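```bash
python3 - <<'E'
from h import *
f=grab('wrist');s=bot.state()
q=np.array([(182.5,298.5),(379.7,298.5),(205,154.5),(355,154.5)])
ok,rv,tv=cv2.solvePnP(OBJ,q,np.array(f['camera_matrix'],float),None)
R=cv2.Rodrigues(np.array(f['rvec'],float))[0];t=np.array(f['tvec'],float).reshape(3,1)
Rw=R.T@cv2.Rodrigues(rv)[0];c=(R.T@(tv-t)).ravel()
y=s['ee_rot'][2];u=np.array([np.cos(y),np.sin(y)]);C=np.array([.5712,-.0883])
print('tilt',np.degrees(np.arctan2(Rw[2,0],Rw[2,2])),np.round(cv2.projectPoints(OBJ,rv,tv,np.array(f['camera_matrix'],float),None)[0].reshape(-1,2)-q,1).tolist())
p=s['ee_pos']
for n,x,z in [('mid',0,0),('lip',-.054,.012),('fc',-.0275,-.028),('rc',.0275,-.028),('rt',.0275,.028)]:
    P=c+Rw@[x,0,z];print(n,'rel tcp along %.1f z %.1f  abs along %.1f z %.1f'%((P-p)[:2]@u*1e3,(P-p)[2]*1e3,(P[:2]-C)@u*1e3,P[2]*1e3))
E
```

```text
tilt 38.16216218251444 [[-0.3, 0.4], [0.2, -0.1], [1.0, -0.4], [-0.8, -0.1]]
mid rel tcp along 15.9 z -56.1  abs along 86.0 z 169.6
lip rel tcp along -34.0 z -80.0  abs along 36.1 z 145.7
fc rel tcp along 11.6 z -95.1  abs along 81.7 z 130.6
rc rel tcp along 54.8 z -61.1  abs along 124.9 z 164.6
rt rel tcp along 20.2 z -17.1  abs along 90.3 z 208.6
```

Request:
{"name": "servo_tool", "arguments": {
  "travel": [
    [0, 0, 0.07],
    [0, 0, 0.15],
    [0, 0, 0.22],
    [0, 0, 0.28],
    [0, 0, 0.32]
  ],
  "twist": [0, 0, 0, 0, 0]
}}

```text
time: 18.75
ee_pos: [0.5512, -0.0212, 0.1755]
ee_rot: [-3.139, -0.001, 1.869]
wrist_force: [0.0, -0.3, -4.3]
width: 0.0547
```

Request:
{"name": "servo_tool", "arguments": {
  "travel": [
    [0.005, 0, 0.02],
    [0.01, 0, 0.05],
    [0.02, 0, 0.07],
    [0.03, 0, 0.09],
    [0.035, 0, 0.11]
  ],
  "twist": [0, 0, 0, 0, 0]
}}

```text
time: 19.25
ee_pos: [0.5522, -0.0156, 0.1649]
ee_rot: [3.137, 0.001, 1.869]
wrist_force: [-7.6, 6.6, 21.3]
width: 0.0544
```

```bash
python3 -c "
from h import *
f=rear('t9.png');edges(f)"
```

```text
19.3 pos [ 0.55218071 -0.01532474  0.16440486] F [-6.1  5.2 17. ] T [ 0.06  0.92 -0.13] white px 2388
0 [254. 206.] 10 [271. 196.] 20 [291. 189.] 30 [312. 184.] 40 [333. 181.] 45 [343. 182.] 50 [353. 183.] 
[(143, 16), (144, 28), (145, 21), (159, 36), (160, 20), (279, 37), (280, 15), (281, 26), (282, 31), (354, 71), (355, 58), (356, 16), (368, 13), (369, 18), (370, 23), (371, 37), (372, 28), (373, 31), (374, 19), (375, 19), (376, 18), (377, 19), (378, 15)]
```

Request:
{"name": "servo_tool", "arguments": {
  "travel": [
    [0.005, 0, 0.03],
    [0.01, 0, 0.06],
    [0.015, 0, 0.08],
    [0.02, 0, 0.1],
    [0.025, 0, 0.12]
  ],
  "twist": [0, 0, 0, 0, 0]
}}

```text
time: 19.8
ee_pos: [0.5515, -0.0114, 0.1467]
ee_rot: [3.136, 0.001, 1.87]
wrist_force: [-5.1, 7.2, 15.0]
width: 0.0543
```

```bash
python3 -c "
from h import *
f=rear('t10.png');edges(f)"
```

```text
19.85 pos [ 0.55146279 -0.01136251  0.14621182] F [-4.8  8.5 14.5] T [ 0.44  0.35 -0.11] white px 5399
0 [254. 206.] 10 [272. 197.] 20 [292. 189.] 30 [313. 184.] 40 [334. 182.] 45 [344. 182.] 50 [353. 183.] 
[(162, 24), (163, 22), (164, 15), (178, 24), (220, 19), (221, 25), (232, 18), (233, 90), (234, 44), (251, 16), (297, 15), (298, 20), (299, 29), (300, 25), (307, 14), (372, 20), (373, 59), (374, 26), (375, 27), (376, 30), (377, 33), (378, 29), (379, 16), (389, 16), (398, 12)]
```

```bash
cat >> h.py <<'E'
def solve(f,rt,rb,dz=None):
    from scipy.optimize import least_squares
    s=bot.state();p=s['ee_pos'];y=s['ee_rot'][2];u=np.array([np.cos(y),np.sin(y),0])
    for zp in ((.010,.014,.018) if dz is None else (dz,)):  # pad axis height over cup mid (local)
        def P(q,x,z):
            a,xp=q;z=z-zp;x=x-xp;return p+[0,0,-.051]+u*(x*np.cos(a)-z*np.sin(a))+np.array([0,0,x*np.sin(a)+z*np.cos(a)])
        r=least_squares(lambda q:proj(f,[P(q,.0275,.028),P(q,.0275,-.028)])[:,1]-[rt,rb],[.1,-.01],x_scale=[.1,.01])
        m=P(r.x,0,0);print('zp',zp,'tilt',round(np.degrees(r.x[0]),1),'pad x local',round(r.x[1]*1e3,1),'mid rel tcp',np.round((m-p)*1e3,1),'underside z',np.round(P(r.x,0,-.028)[2]*1e3,1),r.cost)
E
python3 - <<'E'
from h import *
f=grab('wrist')
solve(f,233,178)
b=f.copy();solve(f,298.5,154.3)
E
```

```text
zp 0.01 tilt 6.2 pad x local -10.0 mid rel tcp [ -3.2  10.5 -59.9] underside z 58.6 0.0
zp 0.014 tilt 6.8 pad x local -8.4 mid rel tcp [ -3.    9.6 -63.9] underside z 54.6 8.077935669463161e-28
zp 0.018 tilt 7.5 pad x local -6.8 mid rel tcp [ -2.7   8.7 -68. ] underside z 50.6 4.434786682535275e-25
zp 0.01 tilt 35.0 pad x local -13.0 mid rel tcp [ -4.8  15.6 -51.8] underside z 71.6 6.623907248959792e-26
zp 0.014 tilt 37.8 pad x local -9.0 mid rel tcp [ -4.6  15.  -56.5] underside z 67.6 1.6155871338926322e-27
zp 0.018 tilt 41.2 pad x local -4.3 mid rel tcp [ -4.4  14.4 -61.7] underside z 63.5 1.6155871338926322e-27
```

Request:
{"name": "servo_tool", "arguments": {
  "travel": [
    [0, 0, 0.01],
    [0, 0, 0.02],
    [0, 0, 0.03],
    [0, 0, 0.035],
    [0, 0, 0.035]
  ],
  "twist": [0, 0, 0, 0, 0]
}}

```text
time: 20.4
ee_pos: [0.5515, -0.0112, 0.142]
ee_rot: [3.136, 0.0, 1.87]
wrist_force: [-8.3, 10.3, 19.1]
width: 0.0546
```

```bash
python3 -c "
from h import *
f=rear('t11.png');edges(f)"
```

```text
20.45 pos [ 0.55155944 -0.01123289  0.14196467] F [-7.7  9.5 19.1] T [ 0.49  0.89 -0.16] white px 6112
0 [255. 207.] 10 [273. 197.] 20 [293. 190.] 30 [314. 184.] 40 [335. 182.] 45 [345. 182.] 50 [354. 184.] 
[(166, 17), (167, 24), (168, 17), (184, 15), (185, 20), (211, 39), (212, 21), (223, 52), (224, 62), (225, 18), (246, 13), (247, 18), (296, 12), (297, 20), (298, 27), (299, 20), (300, 15), (312, 16), (372, 20), (373, 74), (374, 39), (375, 32), (376, 38), (377, 28), (378, 26), (379, 12), (382, 12), (386, 12), (389, 16), (391, 16), (393, 12)]
```

```bash
python3 -c "
from h import *
f=grab('wrist');solve(f,224,185)
y=bot.state()['ee_rot'][2];print(bot.state()['ee_pos']);t=np.array([.6565,.2312])-.0095*np.array([np.cos(y),np.sin(y)])
plan([*t,.22],y)"
```

```text
zp 0.01 tilt 0.4 pad x local -9.5 mid rel tcp [ -2.8   9.2 -60.9] underside z 53.0 3.6350710512584224e-27
zp 0.014 tilt 0.9 pad x local -8.4 mid rel tcp [ -2.5   8.2 -64.9] underside z 49.1 3.6350710512584224e-27
zp 0.018 tilt 1.4 pad x local -7.2 mid rel tcp [ -2.2   7.3 -68.8] underside z 45.1 8.077935669463161e-28
[ 0.55153927 -0.01123199  0.14196015]
[ 0.638  0.572 -0.26 ] twist -0.0
[ 0.638  0.572 -0.26 ] twist -0.0
```

Request:
{"name": "servo_tool", "arguments": {
  "travel": [
    [0.05, 0, -0.1],
    [0.1, 0, -0.2],
    [0.15, 0.05, -0.3],
    [0.25, 0.15, -0.4],
    [0.35, 0.25, -0.5]
  ],
  "twist": [0, 0, 0, 0, 0]
}}

```text
time: 21.0
ee_pos: [0.5704, 0.0496, 0.2145]
ee_rot: [3.14, 0.0, 1.868]
wrist_force: [1.3, -0.4, -3.9]
width: 0.0545
```

Request:
{"name": "servo_tool", "arguments": {
  "travel": [
    [0.13, 0.12, -0.02],
    [0.28, 0.26, -0.02],
    [0.43, 0.42, -0.02],
    [0.56, 0.56, -0.02],
    [0.65, 0.65, -0.02]
  ],
  "twist": [0, 0, 0, 0, 0]
}}

```text
time: 21.5
ee_pos: [0.6352, 0.1732, 0.2166]
ee_rot: [3.14, -0.0, 1.87]
wrist_force: [0.4, -0.3, -3.4]
width: 0.0542
```

Request:
{"name": "servo_tool", "arguments": {
  "travel": [
    [0.08, 0.08, 0],
    [0.16, 0.14, 0],
    [0.22, 0.2, 0],
    [0.26, 0.23, 0],
    [0.28, 0.24, 0]
  ],
  "twist": [0, 0, 0, 0, 0]
}}

```text
time: 22.0
ee_pos: [0.6565, 0.2221, 0.2159]
ee_rot: [3.141, -0.0, 1.869]
wrist_force: [-0.9, 0.9, -3.5]
width: 0.0539
```

```bash
python3 - <<'E'
from h import *
f=rear('w12.png');edges(f)
y=bot.state()['ee_rot'][2];u=np.array([np.cos(y),np.sin(y)]);t=np.array([.6565,.2312])-.009*u
plan([*t,.16],y);print(t)
def m(f,lo,hi,c,r,z):
    g=cv2.inRange(cv2.cvtColor(f['pixels'],cv2.COLOR_BGR2HSV),lo,hi);print(cv2.countNonZero(g))
# disc in wrist view: white pixels in upper half
g=cv2.inRange(cv2.cvtColor(f['pixels'],cv2.COLOR_BGR2HSV),(5,5,140),(45,75,255));g[230:]=0
cs=max(cv2.findContours(g,0,1)[0],key=cv2.contourArea);P=np.array([plane(f,q[0],.012)[:2] for q in cs if 3<q[0][0]<556 and q[0][1]<228])
from scipy.optimize import least_squares
d=lambda q:np.hypot(*(P-q).T)-.075
r=least_squares(d,[.6565,.231],loss='soft_l1',f_scale=.002);print('disc',r.x,len(P),np.median(np.abs(d(r.x))))
E
```

```text
22.05 pos [0.6563312  0.22216356 0.21583963] F [-0.7  0.6 -3.5] T [-0.05  0.02 -0.05] white px 1552
0 [254. 207.] 10 [272. 197.] 20 [292. 189.] 30 [313. 184.] 40 [334. 182.] 45 [344. 182.] 50 [354. 183.] 
[(157, 20), (158, 20), (183, 27), (184, 108), (185, 27), (211, 24), (212, 32), (213, 12), (224, 87), (225, 63), (247, 17), (248, 19), (295, 12), (296, 18), (297, 29), (298, 29), (311, 14), (312, 16), (372, 19), (373, 77), (374, 36), (375, 27), (376, 40), (377, 27), (378, 24), (379, 14), (380, 19), (385, 13), (386, 16), (387, 18), (389, 16), (390, 21), (393, 18), (394, 20), (396, 19)]
[-0.003  0.019  0.372] twist -0.0
[0.659148   0.22259837]
disc [0.67034336 0.20688198] 568 0.0212622660559863
```

Request:
{"name": "servo_tool", "arguments": {
  "travel": [
    [0, 0.02, 0.15],
    [0, 0.02, 0.35],
    [0, 0.02, 0.52],
    [0, 0.02, 0.62],
    [0, 0.02, 0.67]
  ],
  "twist": [0, 0, 0, 0, 0]
}}

```text
time: 22.55
ee_pos: [0.6582, 0.2214, 0.1133]
ee_rot: [-3.139, -0.0, 1.868]
wrist_force: [-0.7, -0.3, -3.0]
width: 0.0543
```

Request:
{"name": "servo_tool", "arguments": {
  "travel": [
    [0, 0, 0.01],
    [0, 0, 0.02],
    [0, 0, 0.03],
    [0, 0, 0.04],
    [0, 0, 0.04]
  ],
  "twist": [0, 0, 0, 0, 0]
}}

```text
time: 23.05
ee_pos: [0.6595, 0.2222, 0.1098]
ee_rot: [3.141, 0.0, 1.869]
wrist_force: [0.1, 1.0, -4.0]
width: 0.0547
```

Request:
{"name": "servo_tool", "arguments": {
  "travel": [
    [0, 0, 0.01],
    [0, 0, 0.02],
    [0, 0, 0.025],
    [0, 0, 0.03],
    [0, 0, 0.03]
  ],
  "twist": [0, 0, 0, 0, 0]
}}

```text
time: 23.55
ee_pos: [0.6592, 0.2221, 0.1045]
ee_rot: [-3.141, -0.0, 1.869]
wrist_force: [0.3, 0.7, -3.6]
width: 0.0545
```

Request:
{"name": "servo_tool", "arguments": {
  "travel": [
    [0, 0, 0.005],
    [0, 0, 0.01],
    [0, 0, 0.015],
    [0, 0, 0.02],
    [0, 0, 0.02]
  ],
  "twist": [0, 0, 0, 0, 0]
}}

```text
time: 24.05
ee_pos: [0.6592, 0.2221, 0.1016]
ee_rot: [-3.142, -0.0, 1.869]
wrist_force: [-0.1, -0.0, -5.2]
width: 0.0543
```

Request:
{"name": "servo_tool", "arguments": {
  "travel": [
    [0, 0, 0.005],
    [0, 0, 0.01],
    [0, 0, 0.015],
    [0, 0, 0.015],
    [0, 0, 0.015]
  ],
  "twist": [0, 0, 0, 0, 0]
}}

```text
time: 24.55
ee_pos: [0.6594, 0.222, 0.1013]
ee_rot: [3.141, 0.0, 1.869]
wrist_force: [-6.9, -3.9, 8.6]
width: 0.0544
```

Request:
{"name": "servo_tool", "arguments": {
  "travel": [
    [0, 0, 0.005],
    [0, 0, 0.01],
    [0, 0, 0.015],
    [0, 0, 0.015],
    [0, 0, 0.015]
  ],
  "twist": [0, 0, 0, 0, 0]
}}

```text
time: 25.05
ee_pos: [0.6595, 0.2219, 0.1011]
ee_rot: [3.141, 0.0, 1.869]
wrist_force: [-13.6, -7.0, 22.5]
width: 0.0545
```

Request:
{"name": "servo_tool", "arguments": {
  "travel": [
    [0, 0, -0.01],
    [0, 0, -0.015],
    [0, 0, -0.015],
    [0, 0, -0.015],
    [0, 0, -0.015]
  ],
  "twist": [0, 0, 0, 0, 0]
}}

```text
time: 25.55
ee_pos: [0.6596, 0.2221, 0.1013]
ee_rot: [3.141, 0.0, 1.869]
wrist_force: [-5.5, -2.6, 9.8]
width: 0.0542
```

Request:
{"name": "servo_tool", "arguments": {
  "travel": [
    [0, 0, 0],
    [0, 0, 0],
    [0, 0, 0],
    [0, 0, 0],
    [0, 0, 0]
  ],
  "twist": [0, 0, 0, 0, 0],
  "claw": 0.25
}}

```text
time: 26.05
ee_pos: [0.6593, 0.2221, 0.0994]
ee_rot: [-3.142, 0.0, 1.869]
wrist_force: [0.3, -0.3, 0.7]
width: 0.0641
```

Request:
{"name": "servo_tool", "arguments": {
  "travel": [
    [0, 0, 0],
    [0, 0, 0],
    [0, 0, 0],
    [0, 0, 0],
    [0, 0, 0]
  ],
  "twist": [0, 0, 0, 0, 0],
  "claw": 0
}}

```text
time: 26.55
ee_pos: [0.6592, 0.2221, 0.0995]
ee_rot: [-3.142, -0.0, 1.869]
wrist_force: [-0.1, 1.1, 0.1]
width: 0.0854
```

Request:
{"name": "servo_tool", "arguments": {
  "travel": [
    [0, 0, -0.1],
    [0, 0, -0.3],
    [0, 0, -0.6],
    [0, 0, -0.9],
    [0, 0, -1]
  ],
  "twist": [0, 0, 0, 0, 0]
}}

```text
time: 27.05
ee_pos: [0.6615, 0.2228, 0.2583]
ee_rot: [3.131, 0.0, 1.869]
wrist_force: [0.0, 0.4, 0.9]
width: 0.0853
```

```bash
python3 -c "
from h import *
import pickle
f=grab('wrist','w13.png');pickle.dump(f,open('w13.pkl','wb'));print(bot.state()['ee_pos'],bot.state()['ee_rot'],bot.state()['time'])
plan([.5737,-.12,.30],1.607)"
```

```text
[0.66186485 0.22283008 0.25907687] [3.12984330e+00 5.45621507e-04 1.86893673e+00] 27.1
[-1.006 -0.617 -0.136] twist 0.083
[-1.078 -0.48  -0.136] twist 0.083
```

Request:
{"name": "servo_tool", "arguments": {
  "travel": [
    [-1, -0.61, -0.25],
    [-1, -0.61, -0.25],
    [-1, -0.61, -0.25],
    [-1, -0.61, -0.25],
    [-1, -0.61, -0.25]
  ],
  "twist": [0.08, 0.08, 0.08, 0.08, 0.08]
}}

```text
time: 27.6
ee_pos: [0.6155, 0.048, 0.2884]
ee_rot: [3.14, 0.002, 1.739]
wrist_force: [0.6, -0.1, 0.6]
width: 0.0856
```

Request:
{"name": "servo_tool", "arguments": {
  "travel": [
    [-1, -0.48, 0],
    [-1, -0.48, 0],
    [-1, -0.48, 0],
    [-1, -0.48, 0],
    [-1, -0.48, 0]
  ],
  "twist": [0.08, 0.08, 0.08, 0.08, 0.08]
}}

```text
time: 28.1
ee_pos: [0.5701, -0.11, 0.2867]
ee_rot: [-3.141, -0.0, 1.614]
wrist_force: [0.1, 0.1, 0.1]
width: 0.0855
```

Request:
{"name": "servo_tool", "arguments": {
  "travel": [
    [-0.15, 0, 0],
    [-0.15, 0, 0],
    [-0.15, 0, 0],
    [-0.15, 0, 0],
    [-0.15, 0, 0]
  ],
  "twist": [0, 0, 0, 0, 0]
}}

```text
time: 28.6
ee_pos: [0.5719, -0.1295, 0.2869]
ee_rot: [-3.141, -0.0, 1.619]
wrist_force: [-0.2, -0.3, -0.4]
width: 0.0855
```

```bash
python3 - <<'E'
from h import *
import pickle
w0=pickle.load(open('w13.pkl','rb'));w=grab('wrist','w14.png');a=grab('scene','s14.png');b=grab('side','d14.png')
def c(f,p,r):
    x,y=proj(f,p)[0].astype(int);x=min(max(x,r),560-r);y=min(max(y,r*3//4),420-r*3//4);return cv2.resize(f['pixels'][y-r*3//4:y+r*3//4,x-r:x+r],(400,300),interpolation=cv2.INTER_CUBIC)
B=[.6565,.231,.03];C=[.5712,-.0883,.08]
cv2.imwrite('pics/v14.png',np.vstack([np.hstack([c(w,C,100),c(w0,B,150)]),np.hstack([a['pixels'][60:360,80:480],c(b,B,40)])]))
print(bot.state()['ee_pos'],proj(w,C),proj(w0,B),proj(a,B),proj(b,B))
E
```

```text
[ 0.57179073 -0.13011468  0.2869917 ] [[282.42782685 149.16309516]] [[275.06182311 183.63492962]] [[308.54210926 264.23524484]] [[285.8721064  194.13786777]]
```

View pics/v14.png

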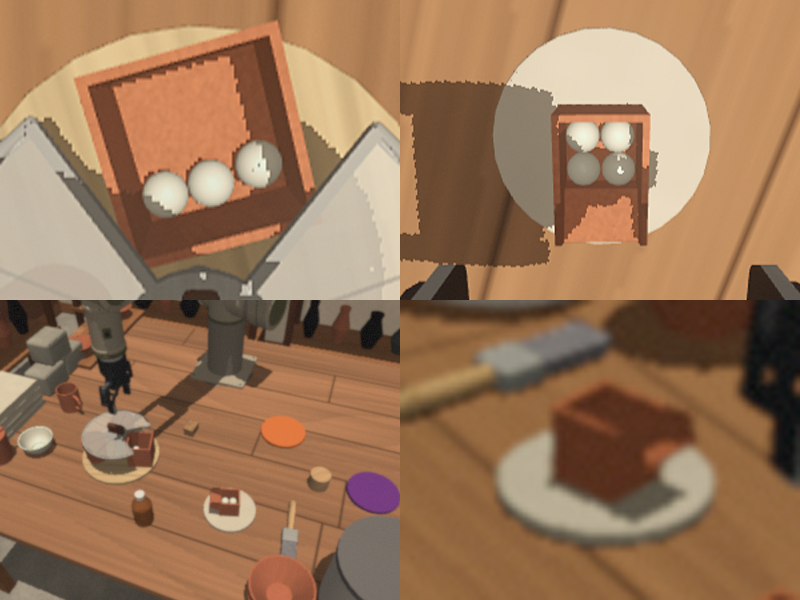

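```bash
python3 - <<'E'
from h import *
import pickle
f=pickle.load(open('w13.pkl','rb'))
x0,y0=[int(v) for v in proj(f,[.6565,.231,.03])[0]];x0=max(x0,150);y0=max(y0,112)
g=lambda p,z:plane(f,(x0-150+(p[0]-400)*.75,y0-112+p[1]*224/300),z)[:2]
P=np.array([g(p,.012) for p in [(602,28),(494,135),(710,135),(540,50),(665,50),(520,200),(684,200)]])
from scipy.optimize import least_squares
r=least_squares(lambda q:np.hypot(*(P-q[:2]).T)-q[2],[.65,.23,.075]);print(r.x,r.fun)
a,b=g((555,105),.012),g((648,105),.012);d=b-a;n=np.array([d[1],-d[0]])/np.linalg.norm(d);m=(a+b)/2
for s in(1,-1): print('mid',m+s*n*.0275,np.linalg.norm(m+s*n*.0275-r.x[:2]),np.linalg.norm(d))
E
```

```text
[0.65693502 0.23457526 0.07215953] [ 0.00025038  0.00122256  0.00114244 -0.00086883 -0.000486   -0.00054671
 -0.00071384]
mid [0.65751082 0.23106382] 0.0035583416661103904 0.061965904073241894
mid [0.64141008 0.28365437] 0.051476037969839385 0.061965904073241894
```

The cup stands about 4 mm off the disc's centre. I'll hand the job in.

```bash
python3 -c "
from rig import bot
print(bot.sign_off())"
```

```text
the job is handed in; nothing more can be done
None
```

The job is done and handed in at about 29 s of the 72 s allowed.

- **Cover:** I turned it about +1.44 rad by the wooden bar, and the wrist view shows the cut-out over the square jar.
- **Pouring:** The tool can't tilt, so I pivoted the cup between the pads by pushing its lower front wall against the jar's rim. At about 38° the three upper balls rolled out, and I held it there.
- **Setting upright:** I levelled the cup by pressing its lip down on the same rim, then set it on the white disc and let go.

**Last checks:** The final pictures show three balls in the jar and four in the cup. The cup stands upright, about 4 mm from the disc's centre by my measurement. The other things on the table look to be where they were; I checked that by eye only. The gripper is open and clear of everything, and the highest wrist force I read was about 38 N.

**What went wrong or disagreed:** One wrist-camera fit of the disc failed (an error of about 21 mm), so I placed the cup from the earlier two-view position. During the pivot, the cup also slipped about 10 mm in the grip. I measured the slip and allowed for it when placing.

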